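# Weigh the feed caddy on the hanging scale

### The job

Set the loose tapered feed pot fully home in the empty seat of the two-pot caddy while the caddy stands on the table, let go of the pot, then hang the caddy by its top loop on the hanging scale's sprung hook. Let its weight onto the hook gently, slowly following it down so that it never drops or springs back with a jerk when you let go, and wait until the caddy hangs level, still and untouched with both pots seated. Keep the pots and the caddy upright all along and leave the other things on the table where they are.

Things in the scene. Friction and masses are not known exactly. Their poses are not given: they have to be found in the camera images.
- caddy: Steel two-pot carrier, 0.12 to 0.66 kg empty. Origin: centre of the underside of its base plate (70 mm in x, 216 in y, 6 thick), z up. Two round tapered sockets on it at y = -80 (empty) and y = +80 (pot in it), rims at z = 45, outer diameter 62. Between them a flat post, 24 in x, 14 thick in y, up to z = 143, with a loop of 8 mm bar on top. Hangs level only with both pots.
- grip (a point): In the caddy's post, on its axis, 72 mm above the underside; axes as the caddy's. Pinch here across the caddy's y, from its -x side, tool tilted about 42 degrees from vertical, pointing to +x and down: upright, the tool would hit hook and housing. 33 mm free beside the post to each pot. Loaded caddy hung: hook stays clear of a tool tilted so.
- eye (a point): Middle of the crown of the caddy's loop (centre line of the 8 mm bar), 202 mm above the underside, on the caddy's axis. The loop lies in the caddy's y-z plane: sides at y = -20 and +20, opening from z = 150 to 194, seen along x; the crown falls 4 mm to either side.
- empty_seat (a point): On the axis of the empty socket, 15 mm above the caddy's underside: where the pot's underside centre comes when fully home. The taper centres the pot; its lip is then 12 to 13 mm above the socket's rim. Press with about 5 N.
- filled_seat (a point): The same point in the other socket, which holds a pot from the start.
- loose_pot: Loose tapered steel pot with lid, on the table. 74 mm high: tapers from 38 mm diameter at the foot to 60 at z = 42, then a 63 mm lip to the flat lid at z = 50; round knob, 22 mm diameter, z = 50 to 74. About 0.13 kg. Origin: underside centre, z up. Grip the knob from above, TCP at about z = 72 (fingertips just over the lid).
- filled_pot: The same kind of tapered pot, already in the caddy. 74 mm high: tapers from 38 mm diameter at the foot to 60 at z = 42, then a 63 mm lip to the flat lid at z = 50; round knob, 22 mm diameter, z = 50 to 74. About 0.13 kg. Origin: underside centre, z up.
- straight_pot: Bystander: as the tapered pot but straight-sided, 63 mm diameter all the way up, same knob and height; does not fit. It and the loose tapered pot swap places from start to start. Origin: underside centre.
- scale: Fixed hanging scale. Origin: on the table straight below the hook, z up; the hook opens to its -x side (towards the robot). Column, 36 mm square, at y = +180 on a base 200 x 140 x 14 mm centred at y = +170. White housing, 64 x 180 x 120 mm (x, y, z), right above the hook, underside at z = 405, a collar under it down to z = 393.
- saddle (a point): Bottom of the J-shaped hook: centre line of its 8 mm wire, 312 mm above the table unloaded, moves with the hook; axes as the scale's. Shank at x = +12, flat bottom x = -6 to 6, upturned tip at x = -13; clear gap 16 mm. The loop's crown goes in over the tip from -x, then down; at rest its centre line is 8 mm above this point.
- hook_tip (a point): Top of the hook's upturned tip, 13 mm to -x of the saddle point and 20 mm above it. To pass over, the crown's centre line must be over 24 mm above the saddle point.
- hook (a joint): How far the sprung hook is pulled down, m: 0 unloaded, 0.10 at its stop; about 100 N/m. Dips 34 to 90 mm under the loaded caddy, whose weight varies. Lightly damped: bounces at about 2 Hz for 2 to 3 s. Lower until the force on the tool shows that the hook carries all the weight, no farther, then open. Over 0.05 m/s down or up is a jerk.
- glass_dish: Bystander: round glass dish, 100 mm diameter, 32 high, on the robot's side of the table. Origin: underside centre.
- tin: Bystander: steel tin, 74 mm diameter, 65 high. Origin: underside centre.
- tweezers: Bystander: tweezers lying flat, about 120 mm long, 8 high. Origin: underside, middle.
Things that resemble listed ones, but are neither listed nor needed, are in the scene too. There is more than one size of the caddy; the one meant has the size given above.

How it is judged:
By the outcome, as a careful person would: the job done as asked, in the order asked, and still so for the second after the job is handed in, with the robot touching nothing.
It also fails if it takes over 67 s, if anything falls off the work surface, if the arm or the gripper's body presses on something with over 40 N, if the wrist force passes 120 N, or if a joint passes its speed limit or range.

### The arm

A 6-joint arm with a two-finger parallel gripper is mounted at the origin on the work surface. World frame = base frame: x ahead of the robot, y to its left, z up, the work surface at z = 0. Lengths are in mm, angles in rad, forces in N, time in s.
With the tool pointing down it reaches from about 275 to 750 mm from the base axis. Payload 10.2 kg.
Tool frame: the origin (TCP) lies between the finger pads, 19 mm behind the fingertips; this is the grasp point; z points along the fingers, y is the line along which they close (so a half turn about z gives the same grasp; the last joint's range is limited). The gripper opens to 85 mm and grips with 20 to 120 N. Pads are 22 mm wide; open, the fingers measure 114 mm over their backs; the gripper's body (76 mm by 85 mm) begins 54 mm behind the grasp point. The pads swing forward as they close: fully open they stand 13 mm farther back than shut.
Start: joints at [-1.436, 0.313, 1.498, -0, 1.331, -0.223], TCP at [183.85, -491.763, 249.994] pointing down, gripper open.
Joint ranges: [-2.94, 2.94], [-0.97, 2.17], [0.19, 2.56], [-1.23, 4.37], [0.02, 3.11], [-2.88, 2.88]. Speed limits (rad/s): [2.39, 2.39, 3.01, 3.14, 3.14, 3.14].

### API

Orientations are given as a unit quaternion [w, x, y, z].
In Python, from rig import sense, capture, finish_job, regions_of, mark_of gives the robot as it stands.
- The arm moves only by the tool jog_arm, never from a script. Its argument "series" is text: rows parted by semicolons, each of 7 numbers parted by spaces: the shift along the tool's x, y, z in units of 0.4 m (1.0 is 0.4 m), then the turn, a rotation vector about the tool's x, y, z in units of pi/2 rad (1.0 is pi/2 rad), then the opening, from -1 (shut) to 1 (fully open). A call has 1 to 20 rows; each row is the pose to reach, as a shift and turn from the pose commanded when the call began, along the tool's axes at that moment; what a row does not reach only later rows make up. A row lasts 1/8 s, in which the tool goes at most 62.5 mm and 10.7 degrees, less where a joint would pass 70% of its speed; a pose out of reach is approached as far as the arm can. A call with a number of a shift or a turn outside -1 to 1 is refused whole. A call with a gripper value outside its range is refused whole. The fingers move at their own pace and stop on an object; "grip_force" is the grip in N (left out, the last holds). Time passes only in rows, so rows that repeat a pose let the fingers close. It gives the time, the measured TCP pose, the force, the opening and the grip force at its end, in the units of the state.
- sense(): the state, without advancing time (a new reading comes with each control period).
- capture(name): name is "scene" or "top" or "wrist"; returns a dict with "img" (480x640x3 uint8, red, green, blue), "intrinsics" (3x3 intrinsics, pixels), "dist_coeffs" ([k1, k2, p1, p2, k3] as OpenCV has them; the pictures are not rectified), "R" (3x3) and "t" (3): a world point X has camera coordinates R X + t. Camera axes: x right, y down, z forward; pixel columns grow to the right and rows downward; lengths in mm; the calibration is good to about 2 mm. A picture is of the moment at which its call begins. There is no depth.
- finish_job(): hands the job in; it is judged then, once.
Trained networks look in a picture, given as the dict that the camera call returned (one of the last four; its "shot" number tells which), for a name from the list of things; names that differ only in an ending like _2 or _b are one class to them, and where a whole thing is asked for, a point or a joint stands for the part that bears it (a point fixed in the world has none). Each returns a list of dicts, best first, with "confidence" (0 to 1); they miss things now and then, are a little off and sometimes report something else, mostly with a low value. They report only what shows in the picture. A call takes as long as a camera call. They do not tell look-alikes from the thing itself.
- regions_of(label, picture): "region" (480x640 bool, what is visible of it) and "point" ([row, column] in pixels, amid what is visible of it).
- mark_of(label, picture): "point" ([row, column] in pixels: a listed point, or the origin of a listed thing).
The state is a dict: "time_s": time; "joints": joint angles; "dq": joint speeds; "tau": joint torques, N m; "eef_pos": TCP position; "ee_rot": TCP orientation; "force": force on the tool from outside, world axes, zero at the start; "wrist_torque": the same for the moment, N m; "grip_width": opening from 0.0 (shut) to 1.0 (fully open); "grip_force": force on a finger pad.
Only numpy, scipy, OpenCV 4.12 (cv2) and the standard library are available. Lean on these libraries where they do the work, as an engineer would, in place of code of your own. Each camera call takes 0.05 s, during which the arm holds its last target. There are 200 camera calls.

## Working session

There is one attempt and no reset: what is moved stays moved. The work goes in short steps, Python scripts to look and compute and a tool call to move; the robot and the scene stay as the last step left them, time stands still between calls to the robot, and variables do not carry over. Pictures are saved under pics/ and viewed, at most 10 in all, crops included, and the job is handed in when it is done.

Besides the shell and the picture viewer there is one more tool, called after ">>>" as name(argument=value, ...), one argument or row to a line, values as JSON. jog_arm: Moves the arm, as the interface text tells. Shifts and turns lie within -1 to 1; 1 stands for 0.4 m of shift or pi/2 rad of turn. Its arguments: {"type":"object","properties":{"series":{"type":"string"},"grip_force":{"type":"number"}},"required":["series"]}

```bash
ls; mkdir -p pics; cat > h.py <<'E'
import numpy as np, cv2
from rig import sense, capture, finish_job, regions_of, mark_of
def proj(c,P):
    P=np.asarray(P,float).reshape(-1,3); r,_=cv2.Rodrigues(np.array(c["R"]))
    return cv2.projectPoints(P,r,np.array(c["t"],float),np.array(c["intrinsics"]),np.array(c["dist_coeffs"]))[0].reshape(-1,2)
def ray(c,rc):
    p=np.array([[[rc[1],rc[0]]]],float)
    u=cv2.undistortPoints(p,np.array(c["intrinsics"]),np.array(c["dist_coeffs"])).ravel()
    R=np.array(c["R"]); d=R.T@np.array([u[0],u[1],1]); o=-R.T@np.array(c["t"]); return o,d/np.linalg.norm(d)
def atz(c,rc,z):
    o,d=ray(c,rc); return o+d*(z-o[2])/d[2]
def tri(rs):
    A=sum(np.eye(3)-np.outer(d,d) for o,d in rs); b=sum((np.eye(3)-np.outer(d,d))@o for o,d in rs)
    X=np.linalg.solve(A,b); return X,[round(np.linalg.norm((np.eye(3)-np.outer(d,d))@(X-o)),1) for o,d in rs]
def save(c,n): cv2.imwrite("pics/"+n+".png",c["img"][:,:,::-1])
E
python3 - <<'E'
from h import *
np.set_printoptions(precision=1,suppress=True)
s=sense(); print({k:s[k] for k in s if k not in('dq','tau')})
cs={n:capture(n) for n in("scene","top")}
for n,c in cs.items():
    save(c,n+"0"); print(n,"cam at",-np.array(c["R"]).T@np.array(c["t"]),"shot",c.get("shot"))
    for l in ["caddy","grip","eye","empty_seat","filled_seat","loose_pot","filled_pot","straight_pot","scale","saddle","hook_tip","glass_dish","tin","tweezers"]:
        for m in mark_of(l,c)[:4]: print(n,l,np.array(m["point"]),round(m["confidence"],2), atz(c,m["point"],{"eye":202,"grip":72,"empty_seat":15,"filled_seat":15,"saddle":312,"hook_tip":332,"filled_pot":15}.get(l,0)))
E
```

```text
pics
{'time_s': 0.0, 'joints': array([-1.4,  0.3,  1.5,  0. ,  1.3, -0.2]), 'eef_pos': array([ 183.8, -491.5,  249.4]), 'ee_rot': array([-0. ,  1. ,  0.2,  0. ]), 'force': array([ 0.2, -0.8, -0.1]), 'wrist_torque': array([-0.,  0.,  0.]), 'grip_force': 0.0, 'grip_width': 0.9944362937368234}
scene cam at [ 831.2  116.3 1119.4] shot 1
scene caddy [167.4 255.2] 0.94 [ 243.2 -310.     0. ]
scene caddy [280.9 277.9] 0.92 [ 509.8 -117.3    0. ]
scene caddy [237.8 483.4] 0.89 [200.  311.3   0. ]
scene caddy [274.5 390.5] 0.74 [386.5 127.1   0. ]
scene grip [220.7 495.3] 0.81 [184.9 313.6  72. ]
scene grip [159.8 256.4] 0.66 [ 259.5 -289.8   72. ]
scene grip [272.2 275.8] 0.65 [ 513.5 -115.5   72. ]
scene grip [305.6 302. ] 0.25 [561.5 -28.9  72. ]
scene eye [178.8 523.1] 0.76 [138.9 320.6 202. ]
scene eye [134.5 249.6] 0.74 [ 275.3 -284.1  202. ]
scene eye [250.4 269.4] 0.69 [ 515.5 -118.7  202. ]
scene empty_seat [186.5 242.6] 0.84 [ 316.5 -308.4   15. ]
scene empty_seat [262.7 255. ] 0.79 [ 494.1 -184.7   15. ]
scene empty_seat [242.9 443.9] 0.6 [261.5 221.1  15. ]
scene empty_seat [283. 
[... 1244 characters left out ...]
seat [303.9 441.3] 0.91 [ 309.6 -311.1   15. ]
top empty_seat [228.  391.1] 0.87 [ 499.  -195.7   15. ]
top empty_seat [328.6 220.9] 0.74 [261.7 227.6  15. ]
top filled_seat [354.9 440.4] 0.98 [ 187.1 -303.7   15. ]
top filled_seat [211.7 326.7] 0.84 [543.9 -37.8  15. ]
top filled_seat [378.9 155.8] 0.73 [141.8 389.5  15. ]
top loose_pot [196.1 449.4] 0.61 [ 578.4 -347.2    0. ]
top filled_pot [211.8 326.8] 0.98 [543.7 -38.   15. ]
top straight_pot [248.1 447. ] 0.83 [ 447.2 -334.5    0. ]
top saddle [148.8 341.9] 0.43 [619.3 -71.9 312. ]
top glass_dish [272.  264.1] 0.61 [398.8 121.4   0. ]
top tin [150.  339.3] 0.96 [704.8 -73.7   0. ]
top tweezers [283.4 371.8] 0.67 [ 364.4 -144.6    0. ]
```

View images.

View pics/scene0.png

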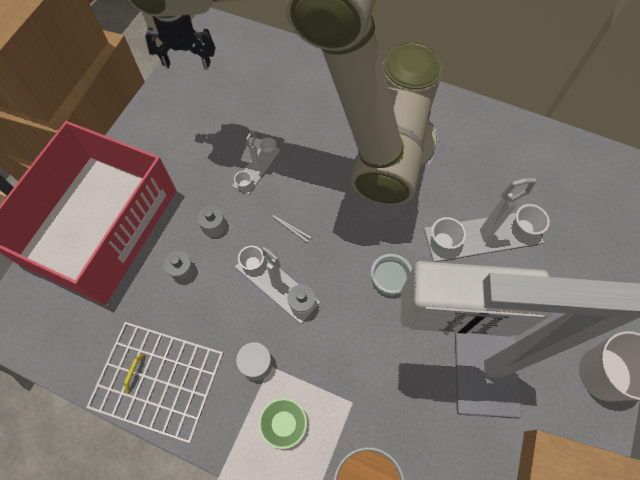

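View pics/top0.png

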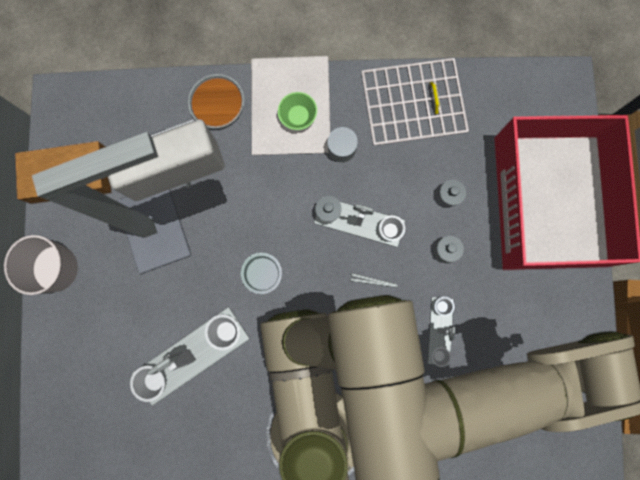

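```bash
python3 - <<'E'
from h import *
t=cv2.imread("pics/top0.png"); s=cv2.imread("pics/scene0.png")
w=capture("wrist"); save(w,"wrist0")
print("wrist cam",-np.array(w["R"]).T@np.array(w["t"]), np.array(w["R"])[2], np.array(w["intrinsics"])[0])
a=cv2.resize(t[110:290,0:240],(400,300),interpolation=2); b=cv2.resize(s[240:432,384:640],(400,300),interpolation=2)
c=cv2.resize(s[180:300,140:300],(400,300),interpolation=2); d=cv2.resize(w["img"][:,:,::-1],(400,300))
cv2.imwrite("pics/m1.png",np.vstack([np.hstack([a,b]),np.hstack([c,d])]))
E
```

```text
wrist cam [ 260.65532174 -463.60473044  374.00045307] [-0.30072135 -0.11218857 -0.94709049] [403.6821682    0.         317.56429454]
```

View pics/m1.png

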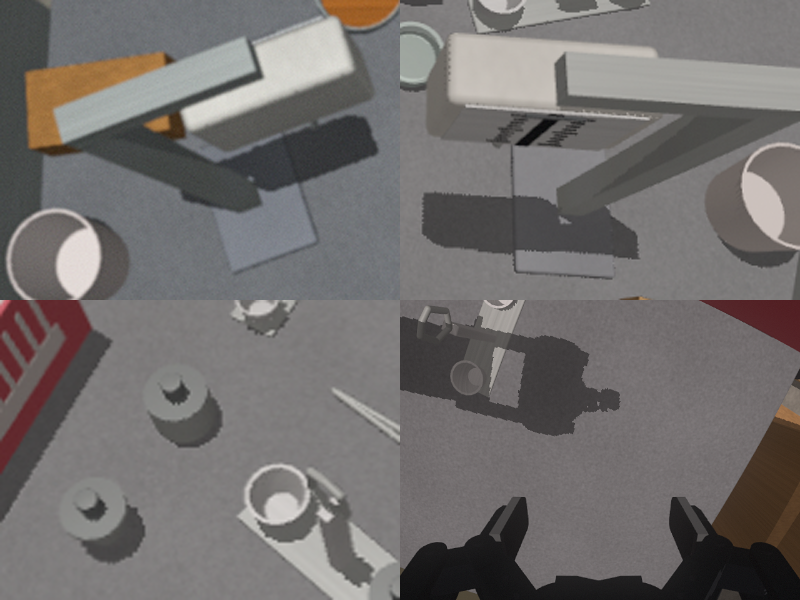

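```bash
python3 - <<'E'
from h import *
np.set_printoptions(precision=1,suppress=True)
t=capture("top"); s=capture("scene")
for rc in [(273.2,141),(254.6,189.6),(191,171)]: print(atz(t,rc,14))
for rc in [(416,457.6),(417.9,519.7),(334,456.3)]: print(atz(s,rc,14))
# housing top-face corners, z=525
for xy in [(335,18),(358,72),(195,150)]: print("ht",atz(t,(110+xy[1]*.6,xy[0]*.6),525))
for xy in [(452,34),(447,103)]: print("hs",atz(s,(240+xy[1]*.64,384+(xy[0]-400)*.64),525))
for c in (t,s):
    for l in("scale","saddle","hook_tip","hook"):
        for r in regions_of(l,c)[:2]: print(l,r["confidence"],np.array(r["point"]),r["region"].sum())
E
```

```text
[401.6 428.6  14. ]
[445.3 305.6  14. ]
[608.  354.2  14. ]
[639.5 370.7  14. ]
[591.5 497.6  14. ]
[468.7 315.6  14. ]
ht [613.6 163.1 525. ]
ht [558. 140. 525.]
ht [485.6 300.8 525. ]
hs [564.4 148.4 525. ]
hs [622.8 163.6 525. ]
scale 0.89 [179.4 143.6] 14202
scale 0.56 [313.5 501.5] 20682
saddle 0.41 [314. 482.] 116
hook_tip 0.41 [315.1 490.3] 87
```

```bash
cat >> h.py <<'E'
from scipy.spatial.transform import Rotation as Ro
def rot(q): return Ro.from_quat([q[1],q[2],q[3],q[0]])
def down(yaw): # tool z down, tool x at yaw deg
    y=np.radians(yaw); x=[np.cos(y),np.sin(y),0]; z=[0,0,-1]; return Ro.from_matrix(np.c_[x,np.cross(z,x),z])
def tilt(yaw,a=42): # tool z tilted a deg from vertical towards yaw; y horizontal
    y=np.radians(yaw); a=np.radians(a); h=np.array([np.cos(y),np.sin(y),0]); z=h*np.sin(a)-np.array([0,0,np.cos(a)])
    x=h*np.cos(a)+np.array([0,0,np.sin(a)]); return Ro.from_matrix(np.c_[x,np.cross(z,x),z])
def go(p,R,s=None):
    s=s or sense(); R0=rot(s["ee_rot"]); d=R0.inv().apply(np.array(p)-s["eef_pos"])/400; w=(R0.inv()*R).as_rotvec()/(np.pi/2)
    print("ROW",*np.round(np.r_[d,w],4), "rows>=",round(max(np.linalg.norm(d)*400/62.5,np.degrees(np.linalg.norm(w)*np.pi/2)/10.7),1))
def st():
    s=sense(); R=rot(s["ee_rot"]).as_matrix()
    print("t",round(s["time_s"],2),"p",np.round(s["eef_pos"],1),"x",np.round(R[:,0],3),"z",np.round(R[:,2],3),"F",np.round(s["force"],2),"w",round(float(s["grip_width"]),3),"gf",round(float(s["grip_force"]),1),"j",np.round(s["joints"],2))
E
python3 - <<'E'
from h import *
st()
R0=rot(sense()["ee_rot"]).as_matrix(); print("yaw x",np.degrees(np.arctan2(R0[1,0],R0[0,0])))
w=capture("wrist"); C=-np.array(w["R"]).T@np.array(w["t"]); print("cam in tool",R0.T@(C-sense()["eef_pos"]), "cam z in tool",R0.T@np.array(w["R"])[2])
for y in (30,-12): go((540,-330,230),down(y))
E
```

```text
t 2.05 p [ 183.9 -491.7  250. ] x [0.937 0.35  0.   ] z [-0.  0. -1.] F [-0.01 -0.81 -0.06] w 0.998 gf 0.0 j [-1.44  0.31  1.5  -0.    1.33 -0.22]
yaw x 20.502098179761802
cam in tool [  81.79865535    0.51470978 -124.00681026] cam z in tool [-3.20967795e-01 -1.91129918e-04  9.47090090e-01]
ROW 0.9756 -0.067 0.05 -0.0 -0.0 -0.1056 rows>= 6.3
ROW 0.9756 -0.067 0.05 -0.0 -0.0 0.3611 rows>= 6.3
```

```bash
python3 - <<'E'
from h import *
go((577,-342,230),down(-60))
E
```

```text
ROW 1.0517 -0.0065 0.05 -0.0 0.0 0.8944 rows>= 7.5
```

>>> jog_arm(
  series="0.96 0 0.05 0 0 0.89 1;0.96 0 0.05 0 0 0.89 1;0.96 0 0.05 0 0 0.89 1;0.96 0 0.05 0 0 0.89 1;0.96 0 0.05 0 0 0.89 1;0.96 0 0.05 0 0 0.89 1;0.96 0 0.05 0 0 0.89 1;0.96 0 0.05 0 0 0.89 1;0.96 0 0.05 0 0 0.89 1;0.96 0 0.05 0 0 0.89 1",
)

```text
time_s: 3.35
eef_pos: [543.2, -357.6, 230.1]
ee_rot: [0.0, 0.868, -0.496, 0.0]
force: [0.3, -1.3, -0.9]
grip_width: 0.998
grip_force: 0.0
```

```bash
python3 - <<'E'
from h import *
np.set_printoptions(precision=1,suppress=True)
st(); w=capture("wrist"); save(w,"w1")
for l in ("loose_pot","straight_pot"):
    for m in mark_of(l,w)[:3]: print(l,round(m["confidence"],2),np.array(m["point"]),atz(w,m["point"],0))
    for r in regions_of(l,w)[:3]:
        rg=r["region"]; ys,xs=np.nonzero(rg); print(l,r["confidence"],[xs.min(),xs.max(),ys.min(),ys.max()])
E
```

```text
t 3.35 p [ 543.2 -357.6  230.1] x [ 0.5 -0.9  0. ] z [ 0. -0. -1.] F [ 0.3 -1.3 -0.9] w 0.998 gf 0.0 j [-0.8  0.6  1.1 -0.   1.4  1.9]
loose_pot 0.59 [189.2 276.8] [ 578.1 -346.8    0. ]
loose_pot 0.7 [np.int64(229), np.int64(310), np.int64(161), np.int64(242)]
straight_pot 0.78 [272.6 397.2] [ 439.9 -334.1    0. ]
straight_pot 0.75 [447.  205.4] [505.6 -36.4   0. ]
straight_pot 0.71 [np.int64(185), np.int64(318), np.int64(318), np.int64(462)]
straight_pot 0.59 [np.int64(362), np.int64(443), np.int64(244), np.int64(330)]
straight_pot 0.36 [np.int64(229), np.int64(309), np.int64(161), np.int64(241)]
```

View pics/w1.png

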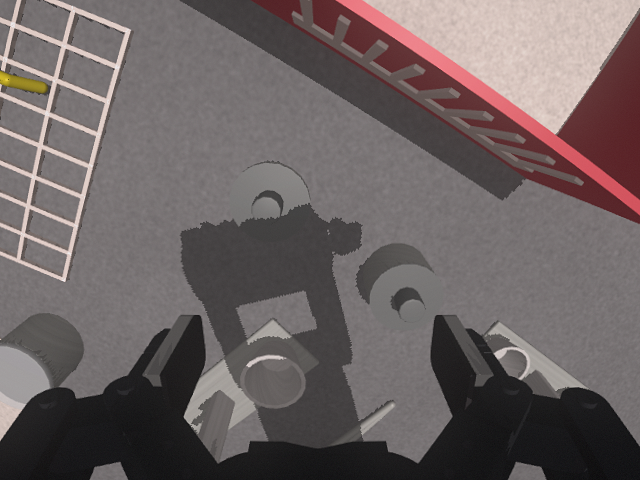

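```bash
python3 - <<'E'
from h import *
np.set_printoptions(precision=1,suppress=True)
w=capture("wrist"); t=capture("top"); s=capture("scene")
print("knob wrist",atz(w,(208,266),74))
rs={"loose_pot":[ray(w,(189.2,276.8))]}
for l in("loose_pot","caddy","grip","eye","empty_seat","filled_seat","filled_pot","saddle","hook_tip"):
    R=[]
    for c in(w,t,s):
        z={"eye":202,"grip":72,"empty_seat":15,"filled_seat":15,"filled_pot":15}.get(l,0)
        for m in mark_of(l,c)[:5]:
            X=atz(c,m["point"],z)
            if l in("saddle","hook_tip"): print(l,m["confidence"],np.array(m["point"])); continue
            tgt={"loose_pot":(577,-342),"empty_seat":(497,-190),"filled_seat":(546,-37),"filled_pot":(546,-37)}.get(l,(520,-116))
            if np.hypot(*(X[:2]-tgt))<40: R.append(ray(c,m["point"])); print(l,round(m["confidence"],2),X); break
    if len(R)>1: print("  tri",*tri(R))
# lid ring of loose pot / rims via region centroid
for c in(w,t,s):
    for r in regions_of("loose_pot",c)[:1]:
        ys,xs=np.nonzero(r["region"]); print("reg",atz(c,(ys.mean(),xs.mean()),45))
E
```

```text
knob wrist [ 579.7 -348.2   74. ]
loose_pot 0.59 [ 577.  -346.3    0. ]
loose_pot 0.41 [ 579.8 -343.7    0. ]
loose_pot 0.78 [ 580.2 -342.     0. ]
  tri [ 578.9 -344.6   -4.9] [np.float64(2.1), np.float64(1.8), np.float64(0.7)]
caddy 0.83 [ 520.  -116.8    0. ]
caddy 0.58 [ 521.5 -122.2    0. ]
caddy 0.69 [ 513.5 -111.     0. ]
  tri [ 518.4 -116.7    1.3] [np.float64(2.0), np.float64(6.1), np.float64(7.4)]
grip 0.8 [ 520.4 -116.9   72. ]
grip 0.66 [ 515.2 -110.4   72. ]
grip 0.9 [ 510.7 -115.8   72. ]
  tri [ 515.4 -113.3   71. ] [np.float64(4.8), np.float64(2.9), np.float64(5.3)]
eye 0.57 [ 521. -113.  202.]
eye 0.93 [ 517.2 -116.6  202. ]
  tri [ 519.8 -113.4  210.5] [np.float64(1.0), np.float64(1.0)]
empty_seat 0.56 [ 497.9 -199.8   15. ]
empty_seat 0.73 [ 505.8 -203.4   15. ]
empty_seat 0.64 [ 494.3 -186.5   15. ]
  tri [ 498.9 -196.2   13.5] [np.float64(2.7), np.float64(10.1), np.float64(10.6)]
filled_seat 0.8 [539.6 -40.2  15. ]
filled_seat 0.87 [546.6 -38.2  15. ]
  tri [542.4 -40.3  -1.3] [np.float64(0.2), np.float64(0.2)]
filled_pot 0.79 [548.9 -40.4  15. ]
filled_pot 0.58 [543.1 -45.9  15. ]
  tri [546.7 -42.   30.7] [np.float64(1.7), np.float64(1.7)]
saddle 0.26 [279.8 369.2]
saddle 0.66 [223.3 216. ]
hook_tip 0.64 [252.1 269.2]
reg [ 579.2 -345.6   45. ]
reg [ 579.5 -342.4   45. ]
```

```bash
python3 - <<'E'
from h import *
go((579.5,-345,140),down(-60));go((579.5,-345,72),down(-60))
E
```

```text
ROW 0.019 -0.0931 0.2249 0.0 0.0 0.0045 rows>= 1.6
ROW 0.019 -0.0931 0.3949 0.0 0.0 0.0045 rows>= 2.6
```

>>> jog_arm(
  series="0.019 -0.093 0.1 0 0 0.004 0.3;0.019 -0.093 0.225 0 0 0.004 0.3;0.019 -0.093 0.28 0 0 0.004 0.3;0.019 -0.093 0.34 0 0 0.004 0.3;0.019 -0.093 0.395 0 0 0.004 0.3;0.019 -0.093 0.395 0 0 0.004 0.3;0.019 -0.093 0.395 0 0 0.004 -1;0.019 -0.093 0.395 0 0 0.004 -1;0.019 -0.093 0.395 0 0 0.004 -1;0.019 -0.093 0.395 0 0 0.004 -1;0.019 -0.093 0.395 0 0 0.004 -1;0.019 -0.093 0.395 0 0 0.004 -1",
  grip_force=40,
)

```text
time_s: 6.75
eef_pos: [579.9, -345.5, 73.4]
ee_rot: [0.0, 0.866, -0.5, 0.001]
force: [-1.2, 0.5, 5.7]
grip_width: 0.239
grip_force: 39.2
```

```bash
python3 - <<'E'
from h import *
st()
go((579.5,-345,172),down(-60)); s=sense()
p=s["eef_pos"]; go((499,-193,230),down(-85))
E
```

```text
t 6.75 p [ 579.9 -345.5   73.4] x [ 0.501 -0.866  0.002] z [ 0.002 -0.002 -1.   ] F [-1.16  0.49  5.71] w 0.239 gf 39.2 j [-0.71  0.8   1.18 -0.    1.15  1.91]
ROW -0.0009 0.0001 -0.2465 -0.0004 -0.0014 0.0004 rows>= 1.6
ROW -0.4303 -0.016 -0.3924 -0.0007 -0.0013 0.2782 rows>= 3.7
```

```bash
python3 - <<'E'
from h import *
go((579.5,-345,180),down(-60)); go((430,-170,200),down(-20))
E
```

```text
ROW -0.0009 0.0001 -0.2665 -0.0004 -0.0014 0.0004 rows>= 1.7
ROW -0.5666 0.1046 -0.3178 0.0001 -0.0015 -0.444 rows>= 4.2
```

>>> jog_arm(
  series="0 0 -0.07 0 0 0 -1;0 0 -0.17 0 0 0 -1;0 0 -0.28 0 0 0 -1;-0.1 0.02 -0.32 0 0 -0.1 -1;-0.22 0.04 -0.32 0 0 -0.2 -1;-0.34 0.06 -0.32 0 0 -0.3 -1;-0.46 0.085 -0.32 0 0 -0.4 -1;-0.54 0.1 -0.32 0 0 -0.444 -1;-0.567 0.105 -0.32 0 0 -0.444 -1;-0.567 0.105 -0.32 0 0 -0.444 -1;-0.567 0.105 -0.32 0 0 -0.444 -1",
)

```text
time_s: 8.12
eef_pos: [430.2, -170.5, 200.0]
ee_rot: [0.0, 0.985, -0.174, 0.0]
force: [0.4, 0.5, -1.4]
grip_width: 0.241
grip_force: 39.4
```

```bash
python3 - <<'E'
from h import *
np.set_printoptions(precision=1,suppress=True)
st(); w=capture("wrist"); save(w,"w2")
print(proj(w,(499,-193,45)))
for l in("caddy","grip","eye","empty_seat","filled_seat","filled_pot"):
        z={"eye":202,"grip":72,"empty_seat":15,"filled_seat":15,"filled_pot":15}.get(l,0)
        for m in mark_of(l,w)[:3]: print(l,round(m["confidence"],2),np.array(m["point"]),atz(w,m["point"],z))
E
```

```text
t 8.12 p [ 430.2 -170.5  200. ] x [ 0.9 -0.3  0. ] z [ 0. -0. -1.] F [ 0.4  0.5 -1.4] w 0.241 gf 39.4 j [-0.6  0.2  1.8 -0.   1.2  1.3]
[[312.3 117.5]]
caddy 0.59 [335.9 520.4] [ 244.2 -309.5    0. ]
caddy 0.56 [126.2 214.9] [ 518.3 -118.1    0. ]
grip 0.87 [372.2 545.3] [ 261.6 -298.7   72. ]
grip 0.73 [131.4 184.8] [ 519.7 -117.5   72. ]
eye 0.94 [162.6  60.9] [ 519.2 -118.6  202. ]
eye 0.84 [462.4 621.1] [ 322.4 -275.9  202. ]
empty_seat 0.76 [116.5 317.9] [ 497.4 -196.4   15. ]
empty_seat 0.76 [473.   43.7] [252.4 222.1  15. ]
empty_seat 0.58 [287.6 523. ] [ 304.3 -315.1   15. ]
filled_seat 0.78 [391.3 528. ] [ 189.9 -301.4   15. ]
filled_pot 0.84 [130.7 111.2] [544.  -45.4  15. ]
filled_pot 0.64 [116.  315.6] [ 498.3 -195.    15. ]
```

View pics/w2.png

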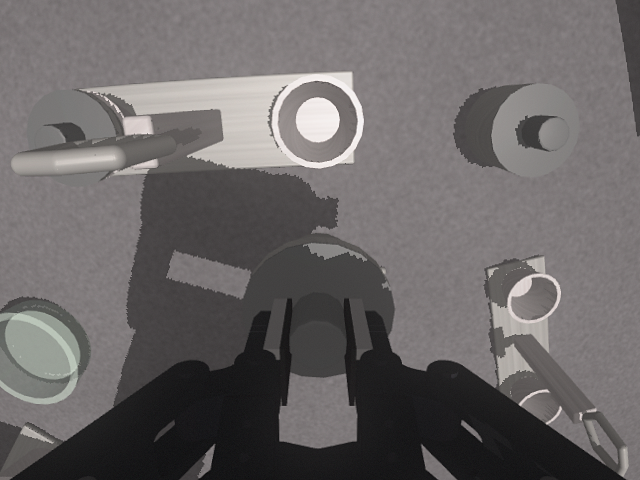

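```bash
python3 - <<'E'
from h import *
np.set_printoptions(precision=1,suppress=True)
w=capture("wrist")
g=w["img"].min(2)[60:180,260:380]; m=(g>185).astype(np.uint8)
cs,_=cv2.findContours(m,0,1)
for c in cs:
    if len(c)>30:
        e=cv2.fitEllipse(c); print("ell",e); print(atz(w,(e[0][1]+60,e[0][0]+260),45),atz(w,(e[0][1]+60,e[0][0]+260),15))
for rc in[(72,352.5),(163,354)]: print("corner",atz(w,rc,6))
print("edge pt",atz(w,(88,80),6),atz(w,(174,115),6))
E
```

```text
ell ((48.57173156738281, 58.351844787597656), (104.08573913574219, 115.41580200195312), 81.23702239990234)
[ 498.8 -189.7   45. ] [ 497.9 -188.7   15. ]
corner [ 518.  -230.7    6. ]
corner [ 453.5 -210.     6. ]
edge pt [582.6 -31.8   6. ] [512.7 -26.6   6. ]
```

```bash
python3 - <<'E'
from h import *
np.set_printoptions(precision=1,suppress=True)
w=capture("wrist"); a=np.linspace(0,2*np.pi,120)
g=cv2.GaussianBlur(w["img"].min(2),(3,3),0).astype(np.float32)
def ring(x,y,r,z): 
    p=proj(w,np.c_[x+r*np.cos(a),y+r*np.sin(a),0*a+z]).astype(np.float32); return cv2.remap(g,p[:,0],p[:,1],1).ravel()
best=[]
for x in np.arange(488,506,.5):
    for y in np.arange(-203,-184,.5):
        best.append((ring(x,y,29.8,45).mean()-ring(x,y,25.5,45).mean(),x,y))
best.sort(reverse=True); print(best[:5])
_,x,y=best[0]; p=proj(w,np.c_[x+31*np.cos(a),y+31*np.sin(a),0*a+45]); print(p.min(0),p.max(0))
print(atz(w,(121,318),45), atz(w,(120,318),15))
E
```

```text
[(np.float32(104.616776), np.float64(495.0), np.float64(-195.0)), (np.float32(100.268394), np.float64(495.0), np.float64(-195.5)), (np.float32(100.00269), np.float64(495.5), np.float64(-195.0)), (np.float32(98.263145), np.float64(494.5), np.float64(-195.0)), (np.float32(96.86257), np.float64(495.0), np.float64(-194.5))]
[271.7  72.2] [364.3 167.1]
[ 495. -195.   45.] [ 494.4 -194.8   15. ]
```

```bash
python3 - <<'E'
from h import *
go((495,-195,200),down(-80)); go((495,-195,92),down(-80));go((495,-195,88),down(-80))
E
```

```text
ROW 0.1752 0.0033 -0.0001 0.0 0.0001 0.6666 rows>= 5.6
ROW 0.1752 0.0033 0.2699 0.0 0.0001 0.6666 rows>= 5.6
ROW 0.1752 0.0033 0.2799 0.0 0.0001 0.6666 rows>= 5.6
```

>>> jog_arm(
  series="0.06 0 0 0 0 0.11 -1;0.12 0.002 0 0 0 0.22 -1;0.175 0.003 0 0 0 0.33 -1;0.175 0.003 0 0 0 0.44 -1;0.175 0.003 0 0 0 0.55 -1;0.175 0.003 0 0 0 0.667 -1;0.175 0.003 0 0 0 0.667 -1;0.175 0.003 0.06 0 0 0.667 -1;0.175 0.003 0.12 0 0 0.667 -1;0.175 0.003 0.18 0 0 0.667 -1;0.175 0.003 0.22 0 0 0.667 -1;0.175 0.003 0.25 0 0 0.667 -1;0.175 0.003 0.26 0 0 0.667 -1;0.175 0.003 0.26 0 0 0.667 -1",
)

```text
time_s: 10.32
eef_pos: [495.1, -194.9, 96.2]
ee_rot: [-0.0, 0.766, -0.643, 0.0]
force: [0.1, -0.8, -0.9]
grip_width: 0.241
grip_force: 39.4
```

```bash
python3 - <<'E'
from h import *
st()
E
```

```text
t 10.32 p [ 495.1 -194.9   96.2] x [ 0.174 -0.985  0.   ] z [ 0. -0. -1.] F [ 0.1  -0.8  -0.86] w 0.241 gf 39.4 j [-0.6   0.5   1.66  0.    0.98  2.37]
```

Step down 1–2 mm per row; expected contact at about z = 88.5.

>>> jog_arm(
  series="0 0 0.005 0 0 0 -1;0 0 0.01 0 0 0 -1;0 0 0.014 0 0 0 -1;0 0 0.017 0 0 0 -1;0 0 0.019 0 0 0 -1;0 0 0.019 0 0 0 -1",
)

```text
time_s: 11.08
eef_pos: [495.4, -194.9, 88.8]
ee_rot: [-0.0, 0.766, -0.643, 0.001]
force: [3.8, 1.2, 2.3]
grip_width: 0.238
grip_force: 39.7
```

>>> jog_arm(
  series="0 0 0.003 0 0 0 -1;0 0 0.003 0 0 0 -1;0 0 0.005 0 0 0 -1;0 0 0.005 0 0 0 -1",
)

```text
time_s: 11.58
eef_pos: [495.6, -194.8, 88.0]
ee_rot: [-0.0, 0.766, -0.643, 0.001]
force: [-0.6, 2.8, 16.2]
grip_width: 0.242
grip_force: 41.2
```

>>> jog_arm(
  series="0 0 0 0 0 0 0;0 0 0 0 0 0 0;0 0 0 0 0 0 0;0 0 0 0 0 0 0;0 0 -0.05 0 0 0 0;0 0 -0.15 0 0 0 0;0 0 -0.25 0 0 0 0;0 0 -0.4 0 0 0 0;0 0 -0.4 0 0 0 0",
)

```text
time_s: 12.7
eef_pos: [496.1, -195.5, 250.6]
ee_rot: [-0.0, 0.766, -0.643, 0.004]
force: [0.1, -0.1, -0.6]
grip_width: 0.5
grip_force: 0.0
```

```bash
python3 - <<'E'
from h import *
st(); w=capture("wrist"); save(w,"w3")
go((430,-40,330),tilt(30))
E
```

```text
t 12.7 p [ 496.1 -195.5  250.6] x [ 0.173 -0.985  0.006] z [ 0.007 -0.005 -1.   ] F [ 0.07 -0.06 -0.63] w 0.5 gf 0.0 j [-0.6   0.33  1.48 -0.    1.33  2.37]
ROW -0.4095 0.0932 -0.2067 0.4455 0.3092 -1.1594 rows>= 10.8
```

View pics/w3.png

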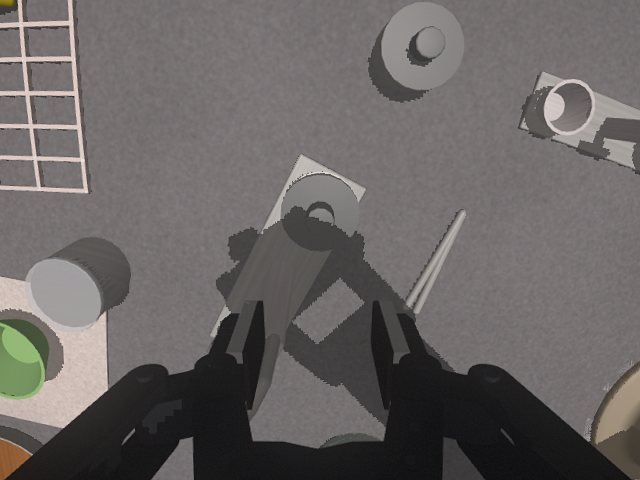

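```bash
python3 - <<'E'
from h import *
go((440,20,290),down(9.5))
E
```

```text
ROW -0.5532 0.0428 -0.1069 0.0 -0.0024 -0.9948 rows>= 8.4
```

>>> jog_arm(
  series="-0.05 0 -0.1 0 0 -0.12 0;-0.1 0.01 -0.1 0 0 -0.24 0;-0.15 0.01 -0.1 0 0 -0.36 0;-0.22 0.02 -0.1 0 0 -0.48 0;-0.3 0.02 -0.1 0 0 -0.6 0;-0.38 0.03 -0.1 0 0 -0.72 0;-0.46 0.04 -0.1 0 0 -0.84 0;-0.55 0.04 -0.1 0 0 -0.95 0;-0.55 0.04 -0.1 0 0 -0.99 0",
)

```text
time_s: 13.88
eef_pos: [440.2, 20.9, 285.2]
ee_rot: [-0.0, 0.997, 0.082, -0.001]
force: [0.2, -0.1, 0.0]
grip_width: 0.499
grip_force: 0.0
```

```bash
python3 - <<'E'
from h import *
st();go((430,190,290),tilt(20,60))
E
```

```text
t 13.88 p [440.2  20.9 285.2] x [ 0.987  0.164 -0.002] z [-0.002  0.001 -1.   ] F [ 0.17 -0.06  0.02] w 0.499 gf 0.0 j [-0.22  0.1   1.67  0.    1.38  1.19]
ROW 0.0438 -0.4212 -0.0117 0.0608 0.666 -0.1071 rows>= 5.7
```

>>> jog_arm(
  series="0.01 -0.1 0 0.01 0.11 -0.02 0;0.02 -0.2 0 0.02 0.22 -0.04 0;0.03 -0.3 -0.01 0.03 0.33 -0.06 0;0.04 -0.4 -0.01 0.04 0.44 -0.08 0;0.044 -0.421 -0.012 0.05 0.55 -0.1 0;0.044 -0.421 -0.012 0.061 0.666 -0.107 0;0.044 -0.421 -0.012 0.061 0.666 -0.107 0;0.044 -0.421 -0.012 0.061 0.666 -0.107 0",
)

```text
time_s: 14.88
eef_pos: [431.4, 188.5, 289.7]
ee_rot: [-0.085, 0.854, 0.148, 0.491]
force: [0.8, 0.4, 0.1]
grip_width: 0.501
grip_force: 0.0
```

```bash
python3 - <<'E'
from h import *
np.set_printoptions(precision=1,suppress=True)
st(); w=capture("wrist"); save(w,"w4")
for l in("saddle","hook_tip"):
    for m in mark_of(l,w)[:3]: print(l,round(m["confidence"],2),np.array(m["point"]),atz(w,m["point"],312 if l=="saddle" else 332))
E
```

```text
t 14.88 p [431.4 188.5 289.7] x [0.5 0.2 0.9] z [ 0.8  0.3 -0.5] F [0.8 0.4 0.1] w 0.501 gf 0.0 j [ 0.  -0.2  2.3  1.4  0.3  0. ]
saddle 0.78 [ 87.2 311.7] [563.3 238.2 312. ]
hook_tip 0.82 [ 66.1 310.7] [548.1 232.9 332. ]
```

View pics/w4.png

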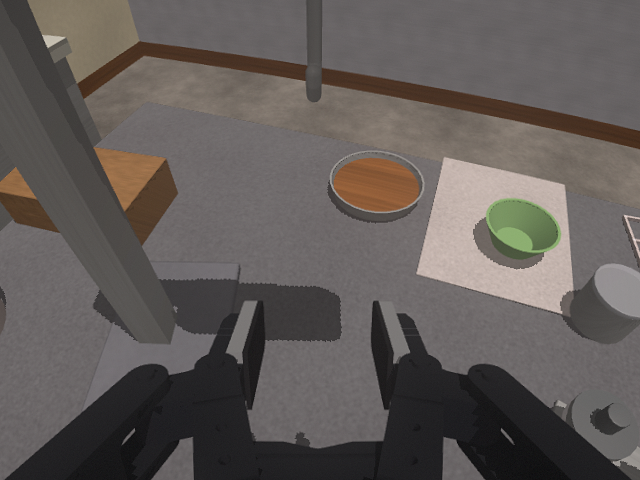

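```bash
python3 - <<'E'
from h import *
np.set_printoptions(precision=1,suppress=True)
w=capture("wrist")
import pickle; pickle.dump({k:np.array(w[k]) for k in("R","t","intrinsics","dist_coeffs")},open("w4.pkl","wb"))
print("base corner",atz(w,(264,240),14),atz(w,(342,140),14),atz(w,(338,175),14))
go((470,100,290),tilt(55,60))
E
```

```text
base corner [628.5 364.3  14. ] [491.2 421.3  14. ] [509.8 386.5  14. ]
ROW 0.0066 0.2418 0.0132 0.3377 0.0025 -0.1971 rows>= 3.3
```

>>> jog_arm(
  series="0 0.08 0 0.09 0 -0.05 0;0 0.16 0 0.18 0 -0.1 0;0 0.24 0.01 0.28 0 -0.15 0;0.007 0.242 0.013 0.338 0.002 -0.197 0;0.007 0.242 0.013 0.338 0.002 -0.197 0;0.007 0.242 0.013 0.338 0.002 -0.197 0",
)

```text
time_s: 15.82
eef_pos: [469.6, 100.6, 290.6]
ee_rot: [-0.231, 0.769, 0.399, 0.443]
force: [-0.0, -0.6, -0.6]
grip_width: 0.501
grip_force: 0.0
```

```bash
python3 - <<'E'
from h import *
import pickle
np.set_printoptions(precision=1,suppress=True)
st(); w=capture("wrist"); save(w,"w5"); v=pickle.load(open("w4.pkl","rb"))
pickle.dump({k:np.array(w[k]) for k in("R","t","intrinsics","dist_coeffs")},open("w5.pkl","wb"))
old={"saddle":(87.2,311.7),"hook_tip":(66.1,310.7)}
for l in("saddle","hook_tip"):
    for m in mark_of(l,w)[:2]: print(l,round(m["confidence"],2),np.array(m["point"]),atz(w,m["point"],312 if l=="saddle" else 332),tri([ray(v,old[l]),ray(w,m["point"])]))
a=cv2.imread("pics/w5.png"); b=cv2.imread("pics/w4.png")
cv2.imwrite("pics/m2.png",np.hstack([cv2.resize(b[0:200,220:420],(400,400),interpolation=2),cv2.resize(a[0:200,200:400],(400,400),interpolation=2)]))
E
```

```text
t 15.82 p [469.6 100.6 290.6] x [0.3 0.4 0.9] z [ 0.5  0.7 -0.5] F [-0.  -0.6 -0.6] w 0.501 gf 0.0 j [-0.5  0.   2.1  1.1  1.2 -0.4]
saddle 0.8 [ 70.4 311.9] [560.8 235.9 312. ] (array([562.8, 238.5, 311.3]), [np.float64(0.8), np.float64(0.8)])
hook_tip 0.69 [ 41.4 297.1] [550.8 235.3 332. ] (array([549.8, 234.1, 331.9]), [np.float64(0.8), np.float64(0.8)])
```

View pics/m2.png

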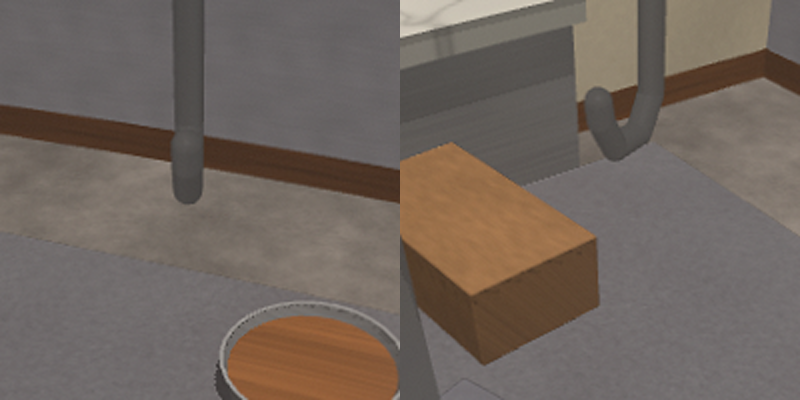

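```bash
python3 - <<'E'
from h import *
go((430,-90,200),tilt(-17.8,42))
R=rot(sense()["ee_rot"]); print((R.inv()*tilt(-17.8)).magnitude()*57.3)
E
```

```text
ROW -0.4214 0.1921 -0.2739 -0.6308 -0.173 0.5117 rows>= 7.0
74.74998503628274
```

>>> jog_arm(
  series="-0.05 0.02 -0.035 -0.08 -0.02 0.065 -0.15;-0.11 0.05 -0.07 -0.16 -0.045 0.13 -0.15;-0.17 0.08 -0.11 -0.25 -0.07 0.2 -0.15;-0.23 0.105 -0.15 -0.34 -0.095 0.275 -0.15;-0.3 0.135 -0.19 -0.43 -0.12 0.35 -0.15;-0.36 0.165 -0.235 -0.52 -0.145 0.425 -0.15;-0.42 0.19 -0.27 -0.6 -0.165 0.485 -0.15;-0.421 0.192 -0.274 -0.631 -0.173 0.512 -0.15;-0.421 0.192 -0.274 -0.631 -0.173 0.512 -0.15;-0.421 0.192 -0.274 -0.631 -0.173 0.512 -0.15",
)

```text
time_s: 17.23
eef_pos: [430.6, -90.4, 200.2]
ee_rot: [0.055, 0.922, -0.144, 0.355]
force: [0.7, 0.0, -0.0]
grip_width: 0.427
grip_force: 0.0
```

```bash
python3 - <<'E'
from h import *
np.set_printoptions(precision=2,suppress=True)
st(); w=capture("wrist"); save(w,"w6")
for l in("caddy","grip","eye","filled_seat","empty_seat","loose_pot","filled_pot"):
    for m in mark_of(l,w)[:3]: print(l,round(m["confidence"],2),np.array(m["point"]),atz(w,m["point"],{"eye":202,"grip":72,"empty_seat":15,"filled_seat":15,"filled_pot":15,"loose_pot":15}.get(l,0)))
for P in[(519.5,-118.9,202),(519.5,-118.9,143),(495,-195,89),(543.9,-42.7,89)]: print(proj(w,P))
E
```

```text
t 17.23 p [430.6 -90.4 200.2] x [ 0.71 -0.23  0.67] z [ 0.64 -0.2  -0.74] F [ 0.69  0.04 -0.04] w 0.427 gf 0.0 j [-0.57 -0.1   2.29  0.65  0.29  0.74]
caddy 0.75 [271.6 317.4] [ 520.16 -120.03    0.  ]
grip 0.98 [237.9 315.9] [ 522.63 -119.7    72.  ]
eye 0.68 [129.3 317.9] [ 519.34 -120.14  202.  ]
filled_seat 0.47 [280.6 563.6] [ 439.3  -323.87   15.  ]
empty_seat 0.81 [437.4 630. ] [ 304.04 -312.81   15.  ]
loose_pot 0.72 [267.7 406.8] [ 494.76 -193.89   15.  ]
filled_pot 0.8 [266.9 225. ] [544.09 -42.86  15.  ]
filled_pot 0.19 [280.6 563.3] [ 439.39 -323.6    15.  ]
[[315.15 129.72]]
[[315.73 194.59]]
[[429.28 232.61]]
[[202.84 232.72]]
```

View pics/w6.png

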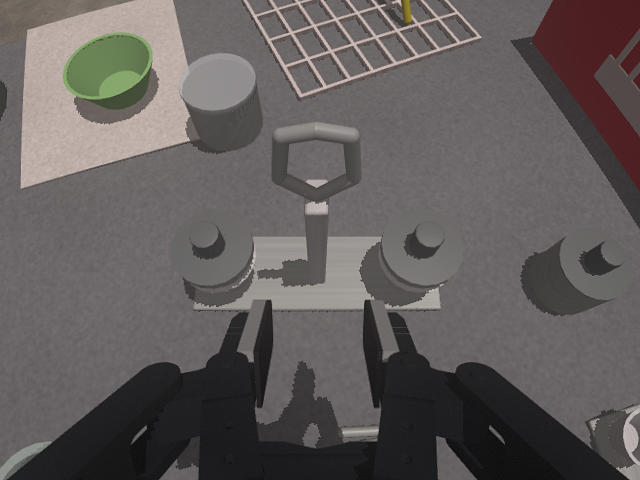

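```bash
python3 - <<'E'
from h import *
T=tilt(-18,42); z=T.as_matrix()[:,2]; G=np.array([519.6,-119.2,72])
go(G-100*z,T); go(G-30*z,T); go(G,T)
E
```

```text
ROW -0.041 -0.0012 0.1439 -0.0015 -0.0004 0.0009 rows>= 1.0
ROW -0.0412 -0.0008 0.3189 -0.0015 -0.0004 0.0009 rows>= 2.1
ROW -0.0412 -0.0007 0.3939 -0.0015 -0.0004 0.0009 rows>= 2.5
```

>>> jog_arm(
  series="-0.041 -0.001 0.07 -0.001 0 0.001 -0.15;-0.041 -0.001 0.144 -0.001 0 0.001 -0.15;-0.041 -0.001 0.22 -0.001 0 0.001 -0.15;-0.041 -0.001 0.29 -0.001 0 0.001 -0.15;-0.041 -0.001 0.34 -0.001 0 0.001 -0.15;-0.041 -0.001 0.38 -0.001 0 0.001 -0.15;-0.041 -0.001 0.394 -0.001 0 0.001 -0.15;-0.041 -0.001 0.394 -0.001 0 0.001 -0.15",
)

```text
time_s: 18.62
eef_pos: [519.7, -119.0, 71.0]
ee_rot: [0.055, 0.922, -0.146, 0.353]
force: [-0.2, -0.7, 0.4]
grip_width: 0.424
grip_force: 0.0
```

```bash
python3 - <<'E'
from h import *
st(); print(sense()["wrist_torque"])
E
```

```text
t 18.62 p [ 519.7 -119.    71. ] x [ 0.707 -0.231  0.668] z [ 0.636 -0.205 -0.744] F [-0.22 -0.7   0.43] w 0.424 gf 0.0 j [-0.5   0.41  2.16  2.45  0.2  -1.03]
[ 0.09961498  0.28285869 -0.03049977]
```

>>> jog_arm(
  series="0 0 0 0 0 0 -1;0 0 0 0 0 0 -1;0 0 0 0 0 0 -1;0 0 0 0 0 0 -1;0 0 0 0 0 0 -1;0 0 0 0 0 0 -1",
  grip_force=90,
)

```text
time_s: 19.38
eef_pos: [519.6, -118.9, 72.8]
ee_rot: [0.056, 0.922, -0.146, 0.355]
force: [-5.2, 3.6, 7.3]
grip_width: 0.151
grip_force: 89.4
```

```bash
python3 - <<'E'
from h import *
st(); s=sense()
go(s["eef_pos"]+[0,0,30],rot(s["ee_rot"]))
E
```

```text
t 19.38 p [ 519.6 -118.9   72.8] x [ 0.706 -0.229  0.67 ] z [ 0.638 -0.206 -0.742] F [-5.24  3.62  7.34] w 0.151 gf 89.4 j [-0.5   0.41  2.16  2.45  0.2  -1.03]
ROW 0.0503 -0.0 -0.0556 0.0 0.0 0.0 rows>= 0.5
```

>>> jog_arm(
  series="0.005 0 -0.0055 0 0 0 -1;0.011 0 -0.0125 0 0 0 -1;0.018 0 -0.02 0 0 0 -1;0.026 0 -0.029 0 0 0 -1;0.034 0 -0.038 0 0 0 -1;0.042 0 -0.0465 0 0 0 -1;0.05 0 -0.0555 0 0 0 -1;0.05 0 -0.0555 0 0 0 -1;0.05 0 -0.0555 0 0 0 -1;0.05 0 -0.0555 0 0 0 -1",
)

```text
time_s: 20.62
eef_pos: [519.5, -119.0, 101.5]
ee_rot: [0.056, 0.922, -0.146, 0.354]
force: [-0.2, 0.8, -7.2]
grip_width: 0.153
grip_force: 87.7
```

```bash
python3 - <<'E'
from h import *
np.set_printoptions(precision=2,suppress=True)
st(); s=sense(); print(s["wrist_torque"])
w=capture("wrist"); save(w,"w7")
for l in("eye","loose_pot","filled_pot"):
    for m in mark_of(l,w)[:2]: print(l,np.array(m["point"]),m["confidence"])
for P in[(519.6,-118.9,232),(495,-195,45),(544,-42.7,45)]: print(proj(w,P))
T=tilt(19,42)
go((470,-20,190),tilt(0.5,42)); go((485,160,215),T)
E
```

```text
t 20.62 p [ 519.5 -119.   101.5] x [ 0.71 -0.23  0.67] z [ 0.64 -0.21 -0.74] F [-0.25  0.79 -7.19] w 0.153 gf 87.7 j [-0.5   0.34  2.15  2.05  0.14 -0.62]
[ 0.33  1.02 -0.02]
loose_pot [361.8 476.2] 0.86
filled_pot [356.7 156.6] 0.62
[[298.77  20.74]]
[[476.3  358.58]]
[[154.43 359.91]]
ROW 0.003 -0.1973 -0.294 0.1371 -0.0003 -0.1529 rows>= 2.3
ROW -0.0321 -0.6369 -0.4093 0.2746 -0.0004 -0.3056 rows>= 4.8
```

```bash
python3 - <<'E'
from h import *
go((519.5,-119,160),tilt(-18)); go((487,212,218),tilt(19))
E
```

```text
ROW 0.0971 0.0 -0.1084 -0.0005 -0.0002 -0.0001 rows>= 0.9
ROW -0.0534 -0.7621 -0.4385 0.2746 -0.0004 -0.3056 rows>= 5.6
```

>>> jog_arm(
  series="0.015 0 -0.017 0 0 0 -1;0.045 0 -0.05 0 0 0 -1;0.08 0 -0.09 0 0 0 -1;0.0925 -0.023 -0.118 0.008 0 -0.009 -1;0.085 -0.061 -0.134 0.022 0 -0.024 -1;0.0745 -0.114 -0.1575 0.041 0 -0.046 -1;0.0625 -0.175 -0.184 0.063 0 -0.07 -1;0.0505 -0.236 -0.21 0.085 0 -0.095 -1;0.0385 -0.297 -0.237 0.107 0 -0.119 -1;0.0265 -0.358 -0.263 0.129 0 -0.144 -1;0.0145 -0.419 -0.2895 0.151 0 -0.168 -1;0.0025 -0.48 -0.316 0.173 0 -0.193 -1;-0.0095 -0.541 -0.342 0.195 0 -0.217 -1;-0.0215 -0.602 -0.369 0.217 0 -0.242 -1;-0.032 -0.655 -0.392 0.2365 0 -0.263 -1;-0.041 -0.701 -0.412 0.253 0 -0.2815 -1;-0.047 -0.7315 -0.425 0.264 0 -0.294 -1;-0.0525 -0.755 -0.436 0.272 0 -0.303 -1;-0.053 -0.762 -0.4385 0.275 0 -0.306 -1;-0.053 -0.762 -0.4385 0.275 0 -0.306 -1",
)

```text
time_s: 23.32
eef_pos: [487.1, 211.8, 218.1]
ee_rot: [-0.059, 0.921, 0.155, 0.354]
force: [-0.3, 1.1, -6.7]
grip_width: 0.148
grip_force: 88.5
```

```bash
python3 - <<'E'
from h import *
np.set_printoptions(precision=1,suppress=True)
st()
cs={n:capture(n) for n in("wrist","scene","top")}
for n,c in cs.items():
    save(c,"h_"+n)
    p=sense()["eef_pos"]; print(n,"pred eye",proj(c,p+[0,0,129.2])[0][::-1],"saddle",proj(c,(562.8,238.5,311.3))[0][::-1])
    for l in("eye","saddle","hook_tip","loose_pot","filled_pot"):
        for m in mark_of(l,c)[:2]: print(n,l,round(m["confidence"],2),np.array(m["point"]))
E
```

```text
t 23.32 p [487.1 211.8 218.1] x [0.7 0.2 0.7] z [ 0.6  0.2 -0.7] F [-0.3  1.1 -6.7] w 0.148 gf 88.5 j [0.1 0.1 2.  0.5 0.3 1. ]
wrist pred eye [ 32.4 312.8] saddle [-69.2 312.5]
wrist loose_pot 0.98 [360.7 478. ]
wrist filled_pot 0.6 [359.4 157.4]
scene pred eye [274.8 447. ] saddle [326.8 443.6]
scene eye 0.94 [134.8 253.5]
scene eye 0.62 [181.4 525.4]
scene loose_pot 0.85 [303.5 387.1]
top pred eye [215.3 195.9] saddle [181.2 187.2]
top eye 0.93 [333.1 450.5]
top eye 0.85 [213.4 194.5]
top loose_pot 0.65 [248.9 447.3]
top loose_pot 0.59 [215.5 252. ]
top filled_pot 0.9 [237.6 184.3]
top filled_pot 0.71 [270.4 265.8]
```

View pics/h_wrist.png

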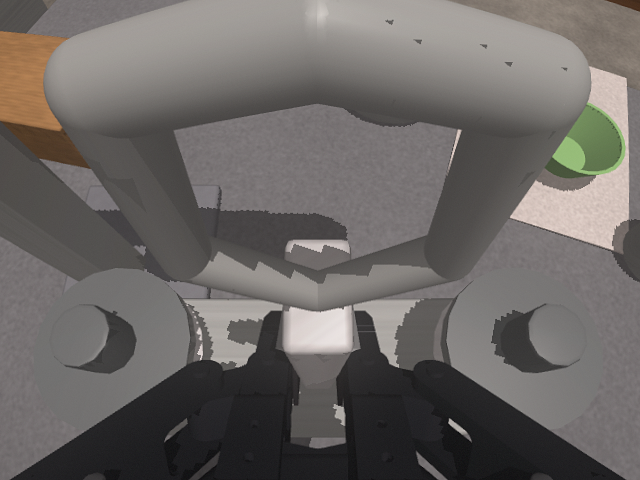

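```bash
python3 - <<'E'
from h import *
go((563.3,238.7,216),tilt(19)); go((563.3,238.7,196),tilt(19))
E
```

```text
ROW 0.1463 -0.0012 0.1393 -0.0002 -0.0005 0.0006 rows>= 1.3
ROW 0.1128 -0.0012 0.1765 -0.0002 -0.0005 0.0006 rows>= 1.3
```

>>> jog_arm(
  series="0.01 0 0.009 0 0 0 -1;0.027 0 0.026 0 0 0 -1;0.045 0 0.043 0 0 0 -1;0.064 0 0.06 0 0 0 -1;0.082 0 0.077 0 0 0 -1;0.1 0 0.094 0 0 0 -1;0.115 0 0.109 0 0 0 -1;0.128 -0.001 0.122 0 0 0 -1;0.138 -0.001 0.131 0 0 0 -1;0.1445 -0.001 0.1375 0 0 0 -1;0.1465 -0.001 0.1395 0 0 0 -1;0.1465 -0.001 0.1395 0 0 0 -1",
)

```text
time_s: 25.72
eef_pos: [563.3, 238.7, 216.0]
ee_rot: [-0.059, 0.921, 0.155, 0.354]
force: [1.0, -0.3, -7.1]
grip_width: 0.149
grip_force: 88.5
```

```bash
python3 - <<'E'
from h import *
np.set_printoptions(precision=1,suppress=True)
st(); w=capture("wrist"); save(w,"w8")
for l in("eye","saddle","hook_tip"):
    for m in mark_of(l,w)[:2]: print(l,round(m["confidence"],2),np.array(m["point"]))
print("tip pred",proj(w,(550.5,234.3,331.5))[0][::-1],"saddle",proj(w,(562.8,238.5,311.3))[0][::-1],"eye",proj(w,sense()["eef_pos"]+[0,0,129.2])[0][::-1])
E
```

```text
t 25.73 p [563.3 238.7 216. ] x [0.7 0.2 0.7] z [ 0.6  0.2 -0.7] F [ 1.  -0.3 -7.1] w 0.149 gf 88.5 j [0.2 0.3 1.8 0.3 0.3 1.1]
saddle 0.6 [247.7 321.4]
tip pred [292.8 310.5] saddle [241.4 313.5] eye [ 31.5 309.6]
```

View pics/w8.png

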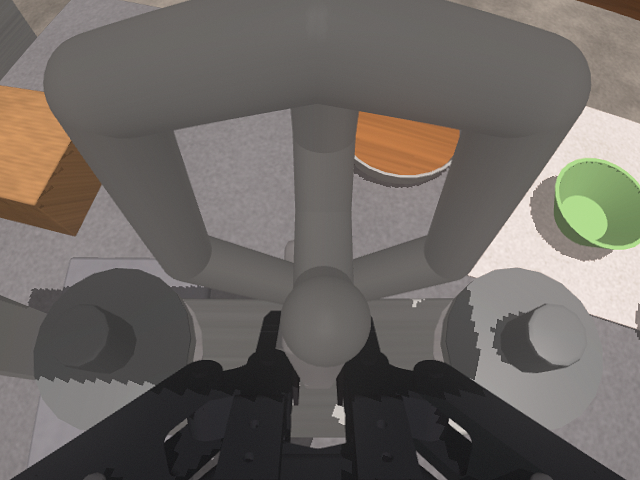

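```bash
python3 - <<'E'
from h import *
w=capture("wrist"); h=np.array([np.cos(np.radians(19)),np.sin(np.radians(19))]);n=np.array([-h[1],h[0]])
for rc,z in[((316,326),327.5),((316,326),330),((48,317),345.2)]:
    X=atz(w,rc,z); d=X[:2]-sense()["eef_pos"][:2]; print(X,"h,n rel TCP",d@h,d@n)
p=proj(w,[list(sense()["eef_pos"][:2]+h*a+n*b)+[327.5] for a,b in((-13,0),(-13,4),(-14,0),(-12,0))]);print(p)
go(sense()["eef_pos"]-[0,0,40],tilt(19))
E
```

```text
[549.93257885 232.68311621 327.5       ] h,n rel TCP -14.610433438974836 -1.3018094906643318
[549.40169879 232.5582923  330.        ] h,n rel TCP -15.153029087438087 -1.2469951776258217
[562.11005532 237.71730986 345.2       ] h,n rel TCP -1.4574300934900966 -0.5064844250150042
[[311.59319487 298.5531751 ]
 [267.84514668 298.49807925]
 [311.54196751 309.33006818]
 [311.64415268 287.98290294]]
ROW -0.067 -0.0 0.0743 -0.0002 -0.0004 0.0006 rows>= 0.6
```

>>> jog_arm(
  series="-0.005 0 0.0056 0 0 0 -1;-0.0117 0 0.013 0 0 0 -1;-0.0184 0 0.0204 0 0 0 -1;-0.0251 0 0.0279 0 0 0 -1;-0.0318 0 0.0353 0 0 0 -1;-0.0369 0 0.0409 0 0 0 -1;-0.0419 0 0.0465 0 0 0 -1;-0.0469 0 0.052 0 0 0 -1;-0.0519 0 0.0576 0 0 0 -1;-0.057 0 0.0632 0 0 0 -1;-0.062 0 0.0687 0 0 0 -1;-0.067 0 0.0743 0 0 0 -1;-0.072 0 0.0799 0 0 0 -1;-0.0771 0 0.0855 0 0 0 -1;-0.0821 0 0.091 0 0 0 -1;-0.0871 0 0.0966 0 0 0 -1",
)

```text
time_s: 27.98
eef_pos: [563.5, 238.7, 163.9]
ee_rot: [-0.059, 0.92, 0.155, 0.354]
force: [-0.7, 0.5, -5.1]
grip_width: 0.145
grip_force: 88.8
```

```bash
python3 - <<'E'
from h import *
st();print(sense()["wrist_torque"])
E
```

```text
t 27.98 p [563.5 238.7 163.9] x [0.702 0.243 0.67 ] z [ 0.633  0.218 -0.742] F [-0.66  0.45 -5.14] w 0.145 gf 88.8 j [0.17 0.35 1.89 0.55 0.21 0.91]
[-0.20034039  0.65251434  0.03462287]
```

>>> jog_arm(
  series="-0.005 0 0.0056 0 0 0 -1;-0.01 0 0.0111 0 0 0 -1;-0.0151 0 0.0167 0 0 0 -1;-0.0201 0 0.0223 0 0 0 -1;-0.0251 0 0.0279 0 0 0 -1;-0.0302 0 0.0334 0 0 0 -1;-0.0352 0 0.039 0 0 0 -1;-0.0402 0 0.0446 0 0 0 -1;-0.0452 0 0.0502 0 0 0 -1;-0.0503 0 0.0557 0 0 0 -1;-0.0536 0 0.0595 0 0 0 -1;-0.057 0 0.0632 0 0 0 -1;-0.057 0 0.0632 0 0 0 -1;-0.057 0 0.0632 0 0 0 -1",
)

```text
time_s: 29.72
eef_pos: [563.5, 238.7, 130.0]
ee_rot: [-0.059, 0.921, 0.155, 0.354]
force: [-0.3, -0.1, -1.5]
grip_width: 0.149
grip_force: 89.2
```

```bash
python3 - <<'E'
from h import *
F=[]
for i in range(6): 
    c=capture("scene"); F.append(sense()["force"])
print(np.round(np.mean(F,0),2)); st()
for l in("saddle","eye"):
  for m in mark_of(l,c)[:2]: print(l,m["point"],m["confidence"])
E
```

```text
[-0.01  0.24 -1.21]
t 30.02 p [563.4 238.7 130. ] x [0.702 0.243 0.67 ] z [ 0.633  0.218 -0.743] F [ 0.19  0.12 -1.66] w 0.15 gf 89.2 j [0.17 0.41 1.91 0.86 0.15 0.59]
saddle [331.0, 436.4] 0.53
eye [335.1, 436.5] 0.76
eye [178.6, 524.7] 0.68
```

>>> jog_arm(
  series="-0.0025 0 0.0028 0 0 0 -1;-0.005 0 0.0056 0 0 0 -1;-0.0084 0 0.0093 0 0 0 -1;-0.0117 0 0.013 0 0 0 -1;-0.0151 0 0.0167 0 0 0 -1;-0.0176 0 0.0195 0 0 0 -1;-0.0176 0 0.0195 0 0 0 -1;-0.0176 0 0.0195 0 0 0 -1;-0.0176 0 0.0195 0 0 0 -1",
)

```text
time_s: 31.25
eef_pos: [563.5, 238.7, 119.5]
ee_rot: [-0.059, 0.921, 0.155, 0.354]
force: [0.1, 0.1, -0.3]
grip_width: 0.155
grip_force: 89.3
```

```bash
python3 - <<'E'
from h import *
F=[]
for i in range(12): 
    c=capture("scene"); F.append(np.r_[sense()["force"],sense()["wrist_torque"]])
print(np.round(np.mean(F,0),2),np.round(np.std(F,0),2)); st()
E
```

```text
[ 0.24  0.31  0.41 -0.1   0.27  0.01] [0.42 0.48 0.37 0.03 0.02 0.03]
t 31.85 p [563.4 238.7 119.4] x [0.702 0.243 0.67 ] z [ 0.633  0.218 -0.743] F [-0.24  0.34  0.46] w 0.151 gf 89.3 j [0.17 0.43 1.92 1.01 0.13 0.44]
```

>>> jog_arm(
  series="0 0 0 0 0 0 -0.6;0 0 0 0 0 0 -0.5;0 0 0 0 0 0 -0.4;0 0 0 0 0 0 -0.3;0 0 0 0 0 0 -0.2;0 0 0 0 0 0 -0.15;0 0 0 0 0 0 -0.15;0 0 0 0 0 0 -0.15;0 0 0 0 0 0 -0.15;0 0 0 0 0 0 -0.15;0 0 0 0 0 0 -0.15;0 0 0 0 0 0 -0.15",
)

```text
time_s: 33.35
eef_pos: [563.4, 238.7, 119.4]
ee_rot: [-0.059, 0.921, 0.155, 0.354]
force: [0.9, 0.4, -0.1]
grip_width: 0.421
grip_force: 0.0
```

```bash
python3 - <<'E'
from h import *
w=capture("wrist"); save(w,"w9")
F=[]
for i in range(6): 
    c=capture("scene"); F.append(np.r_[sense()["force"],sense()["wrist_torque"]])
print(np.round(np.mean(F,0),2)); st()
E
```

```text
[ 0.09 -0.1   0.15 -0.09  0.31 -0.01]
t 33.7 p [563.4 238.6 119.4] x [0.702 0.243 0.67 ] z [ 0.633  0.218 -0.743] F [ 0.82  0.13 -0.36] w 0.42 gf 0.0 j [0.17 0.43 1.92 1.01 0.13 0.44]
```

View pics/w9.png

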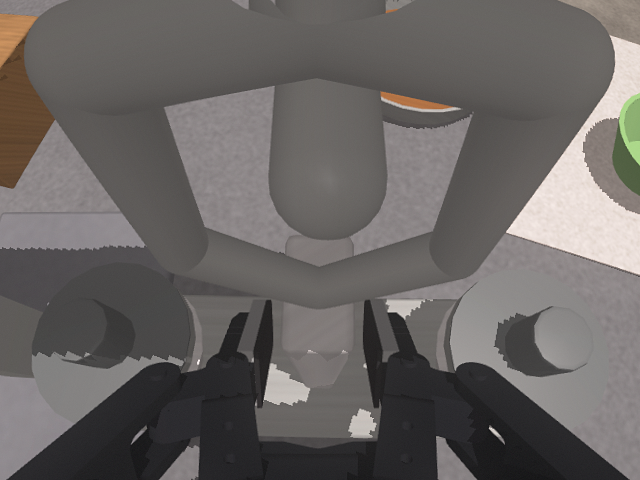

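>>> jog_arm(
  series="0 0 -0.01 0 0 0 -0.15;0 0 -0.03 0 0 0 -0.15;0 0 -0.06 0 0 0 -0.15;0 0 -0.1 0 0 0 -0.15;0 0 -0.15 0 0 0 -0.15;0 0 -0.2 0 0 0 -0.15;-0.05 0 -0.27 0 0 0 -0.15;-0.12 0 -0.35 0 0 0 -0.15;-0.2 0 -0.42 0 0 0 -0.15;-0.2 0 -0.42 0 0 0 -0.15;-0.2 0 -0.42 0 0 0 -0.15;-0.2 0 -0.42 0 0 0 -0.15;-0.2 0 -0.42 0 0 0 -0.15;-0.2 0 -0.42 0 0 0 -0.15;-0.2 0 -0.42 0 0 0 -0.15;-0.2 0 -0.42 0 0 0 -0.15;-0.2 0 -0.42 0 0 0 -0.15;-0.2 0 -0.42 0 0 0 -0.15;-0.2 0 -0.42 0 0 0 -0.15;-0.2 0 -0.42 0 0 0 -0.15",
)

```text
time_s: 36.2
eef_pos: [400.9, 182.6, 190.6]
ee_rot: [-0.059, 0.921, 0.155, 0.354]
force: [0.5, -0.4, 0.7]
grip_width: 0.425
grip_force: 0.0
```

```bash
python3 - <<'E'
from h import *
np.set_printoptions(precision=1,suppress=True)
st(); old=None
for k in range(3):
    w=capture("wrist")
    for l in("eye","saddle","loose_pot","filled_pot","caddy"):
        print(l,[(np.array(m["point"]),round(m["confidence"],2)) for m in mark_of(l,w)[:2]])
# predicted level pose, underside z=46.6
h=np.array([np.cos(np.radians(19)),np.sin(np.radians(19))]);n=np.array([-h[1],h[0]]);o=np.array([562.1,237.7])
for y in(-80,80): print(y,proj(w,list(o+y*n)+[61.6])[0][::-1])
print("eye",proj(w,list(o)+[248.6])[0][::-1])
g=[capture("wrist")["img"].astype(int) for _ in range(5)]; print("motion",[np.abs(a-g[0]).mean() for a in g[1:]],[(np.abs(a-g[0]).max(2)>40).sum() for a in g[1:]])
E
```

```text
t 36.2 p [400.9 182.6 190.6] x [0.7 0.2 0.7] z [ 0.6  0.2 -0.7] F [ 0.6 -0.4  0.7] w 0.425 gf 0.0 j [ 0.1 -0.1  2.3  0.7  0.3  0.6]
eye []
saddle []
loose_pot [(array([152.8, 415.4]), 0.81)]
filled_pot [(array([150.7, 221.4]), 0.76)]
caddy [(array([165.3, 317.2]), 0.89)]
eye []
saddle []
loose_pot [(array([152.2, 418.5]), 0.83)]
filled_pot [(array([150.8, 222.6]), 0.74), (array([103.4, 317.3]), 0.3)]
caddy [(array([164.2, 318.6]), 0.75), (array([148.5, 222.6]), 0.52)]
eye [(array([152.8, 416.7]), 0.67), (array([148.8, 221.7]), 0.55)]
saddle []
loose_pot [(array([153.7, 418.9]), 0.92)]
filled_pot [(array([148.7, 222.7]), 0.98), (array([149.3, 417.7]), 0.4)]
caddy [(array([162.3, 318.2]), 0.75)]
-80 [155.3 413.9]
80 [155.4 220. ]
eye [-97.9 316.7]
motion [np.float64(0.9511686197916667), np.float64(0.9514051649305556), np.float64(0.9487630208333333), np.float64(0.9503624131944445)] [np.int64(1), np.int64(1), np.int64(0), np.int64(0)]
```

```bash
python3 -c "
from rig import finish_job; print(finish_job())"
```

```text
the job is handed in; nothing more can be done
None
```

The loose pot is seated in the caddy, and the caddy hangs on the scale's hook, level and still in the last wrist pictures, with the gripper clear; I handed the job in about 36 s into the 67 s limit, but I viewed 12 pictures against the limit of 10.

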